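Pack two breakfast boxes at the bakery counter

ROBOT

A 6-joint arm with a two-finger parallel gripper is mounted at the origin on the work surface. World frame = base frame: x ahead of the robot, y to its left, z up, the work surface at z = 0. Lengths are in m, angles in rad, forces in N, time in s.
With the tool pointing down it reaches from about 0.275 to 0.875 m from the base axis. Payload 12.5 kg.
Tool frame: the origin (TCP) lies on the centre line of the jaws, within the pads' length; the fingertips stand r.finger_overhang ahead of it and the grasp point (between the pads) lies 3 mm ahead of it (r.finger_overhang is the distance from the TCP to the fingertips, in m); z points along the fingers, y is the line along which they close (so a half turn about z gives the same grasp; the last joint's range is limited). The gripper opens to 85 mm and grips with 20 to 120 N. Pads are 22 mm wide; open, the fingers measure 114 mm over their backs; the gripper's body (76 mm by 85 mm) begins 54 mm behind the grasp point. The pads swing forward as they close: fully open they stand 13 mm farther back than shut.
Start: joints at [1.169, 0.351, 1.652, -0, 1.139, -0.085], TCP at [0.171, 0.523, 0.253] pointing down, gripper open.
Joint ranges: [-2.75, 2.75], [-0.79, 2.1], [0.01, 2.65], [-1.57, 4.71], [0.07, 3.14], [-2.87, 2.87]. Speed limits (rad/s): [2.22, 2.22, 2.79, 3.14, 3.14, 3.14].

INTERFACE

Orientations are given as a unit quaternion [x, y, z, w].
In Python, from cell import r, optics gives the robot as it stands. The module is installed in compiled form; this text tells all that it offers. Calls block until the motion is done:
- r.move_to(position, orientation): joint-space move of the TCP to a pose.
- r.move_linear(position, rot=None, vel=0.15): straight line of the TCP; rot=None keeps the orientation; vel is the mean speed in m/s.
- r.set_joints(angles): joint-space move.
- r.set_gripper(opening, squeeze=None): opening from 0.0 (shut) to 1.0 (fully open); squeeze is the grip in N (None keeps the last); returns when the fingers have stopped.
- r.sleep(seconds).
- r.inverse_kinematics(position, orientation): joint angles nearest the present ones, or None.
- optics.get_image(name): name is "side" or "top" or "wrist"; returns a dict with "pixels" (384x512x3 uint8, red, green, blue), "depth" (384x512 float32, m along the optical axis (not along the pixel's ray), 0 where there is no reading), "fx", "fy", "cx", "cy" (pixels), "camera_from_world" (4x4, takes a point from world to camera coordinates); the wrist camera has in their place "mount" (4x4, takes a point from camera to tool coordinates, whose origin is the TCP and whose axes are the flange's). Camera axes: x right, y down, z forward; pixel columns grow to the right and rows downward; lengths in m; the calibration is good to about 2 mm. A picture is of the moment at which its call begins: read the wrist's pose just before it.
A pose or a line that the arm cannot do raises r.PlanningError and nothing moves.
- r.hand_in(): hands the job in; it is judged then, once.
Readings, each from a call of its own:
- r.current_t(): time.
- r.current_q(): joint angles.
- r.current_qvel(): joint speeds.
- r.current_effort(): joint torques, N m.
- r.current_tool_pos(): TCP position.
- r.current_ee_rot(): TCP orientation.
- r.current_contact_force(): force on the tool from outside, world axes, zero at the start.
- r.current_torque(): the same for the moment, N m.
- r.current_opening(): opening from 0.0 (shut) to 1.0 (fully open).
- r.current_finger_force(): force on a finger pad.
Only numpy, scipy, OpenCV 4.12 (cv2) and the standard library are available. Lean on these libraries where they do the work, as an engineer would, in place of code of your own. Each camera call takes 0.05 s, during which the arm holds its last target. There are 200 camera calls.

TASK

Pack the two breakfast orders from the grey stock board on the bakery counter: the brown kraft box gets the gold-lidded honey jar, the seeded roll and the brioche; the white box gets the red-lidded jam jar and the long roll. In each box stand the jar upright in the narrow bay first, and only then lay the bread flat on the floor of the wide bay, each piece beside the other with none on top. Set everything down without dropping it, leave the green-lidded jar and the plain floured roll where they are, and let go of everything at the end.

Things in the scene. Friction and masses are not known exactly. Their poses are not given: they have to be found in the camera images.
- kraft_box: Brown kraft card open carton, fixed. Outside 234 (x) x 142 (y) x 36 mm high, walls 4 mm. Origin: centre of its underside on the counter (z=0); inner floor 4 mm above it. A divider across it at x=-51 mm (4 mm thick, top 30 mm above the underside) parts a narrow jar bay (x -113 to -53 mm, middle -83) from a wide bread bay (x -49 to 113 mm, middle 32); both span y -67 to 67 mm.
- white_box: White card open carton, fixed. Outside 234 (x) x 142 (y) x 36 mm high, walls 4 mm. Origin: centre of its underside on the counter (z=0); inner floor 4 mm above it. A divider across it at x=-51 mm (4 mm thick, top 30 mm above the underside) parts a narrow jar bay (x -113 to -53 mm, middle -83) from a wide bread bay (x -49 to 113 mm, middle 32); both span y -67 to 67 mm.
- honey_jar: Round glass jar, amber honey, GOLD lid, pale blank label. It stands upright, 58 mm tall; body diameter 44 mm, lid diameter 45 mm over the top 15 mm; about 110 g. Origin: centre of its underside; z up. At the start its underside is on the grey stock board, whose top is 12 mm above the counter. Belongs in the kraft box.
- jam_jar: Round glass jar, dark red jam, RED lid, pale blank label. It stands upright, 58 mm tall; body diameter 44 mm, lid diameter 45 mm over the top 15 mm; about 110 g. Origin: centre of its underside; z up. At the start its underside is on the grey stock board, whose top is 12 mm above the counter. Belongs in the white box.
- seeded_roll: Round DARK brown roll sprinkled all over with pale oat seeds; 62 mm diameter (widest 17 mm above its underside), 46 mm high, domed with a flat underside, about 70 g. Origin: centre of its underside; z up. At the start it lies on the grey stock board, whose top is 12 mm above the counter. Firm and rigid. Belongs in the kraft box.
- brioche: Glossy orange-brown brioche with a fluted, tapered foot and a small round topknot; foot 46 mm diameter, widest (62 mm) 22 mm above its underside, 58 mm high with the 34 mm topknot, about 60 g. Origin: centre of its underside; z up. At the start it lies on the grey stock board, whose top is 12 mm above the counter. Firm and rigid. Belongs in the kraft box.
- long_roll: Long golden-brown oval loaf-shaped roll with one pale lengthwise slash; 110 mm long (along its x axis), 58 mm wide (y axis; widest 16 mm above its underside), 44 mm high, about 90 g. Origin: centre of its underside; z up. At the start it lies on the grey stock board, whose top is 12 mm above the counter. Firm and rigid. Belongs in the white box.
- pistachio_jar: Round glass jar, green pistachio cream, GREEN lid, pale blank label. It stands upright, 58 mm tall; body diameter 44 mm, lid diameter 45 mm over the top 15 mm; about 110 g. Origin: centre of its underside; z up. At the start its underside is on the grey stock board, whose top is 12 mm above the counter. Not wanted: it stays where it is.
- plain_roll: Round pale, floured roll with one short brown slash and no seeds; 62 mm diameter, 46 mm high, about 70 g. Origin: centre of its underside; z up. At the start it lies on the grey stock board, whose top is 12 mm above the counter. Firm and rigid. Not wanted: it stays where it is.
There are look-alikes about, which are no part of the job. What is shaped like the long_roll but turquoise is not meant.

How it is judged:
By the outcome, as a careful person would: the job done as asked, in the order asked, and still so for the second after the job is handed in, with the robot touching nothing.
It also fails if it takes over 131 s, if anything falls off the work surface, if the arm or the gripper's body presses on something with over 40 N, if the wrist force passes 120 N, or if a joint passes its speed limit or range.

## Working session

There is one attempt and no reset: what is moved stays moved. The work goes in short steps, each a Python script; the robot and the scene stay as the last script left them, time stands still between calls to the robot, and variables do not carry over. Pictures are saved under pics/ and viewed, at most 14 in all, crops included, and the job is handed in when it is done.

```bash
mkdir -p pics
python3 - <<'E'
from cell import r, optics
import cv2,numpy as np
for n in("top","side"):
    d=optics.get_image(n); cv2.imwrite(f"pics/{n}0.png",d["pixels"][:,:,::-1]); np.savez(f"{n}0.npz",**d)
    print(n,d["fx"],d["cx"],d["cy"],np.round(d["camera_from_world"],3).tolist())
print(r.finger_overhang,r.current_ee_rot(),r.current_t())
E
```

```text
top 440.8857393305655 256.1875010640072 188.54413897805676 [[-0.004, -1.0, -0.013, 0.017], [-0.998, 0.005, -0.061, 0.469], [0.061, 0.012, -0.998, 1.268], [0.0, 0.0, 0.0, 1.0]]
side 355.79334149938234 253.51822766691882 192.45689947696133 [[0.985, -0.172, 0.012, -0.481], [-0.116, -0.711, -0.694, 0.093], [0.128, 0.682, -0.72, 0.864], [0.0, 0.0, 0.0, 1.0]]
0.022 [ 1.57725395e-01  9.87482862e-01 -5.31798906e-04 -1.19105394e-04] 0.1
```

View pics/top0.png

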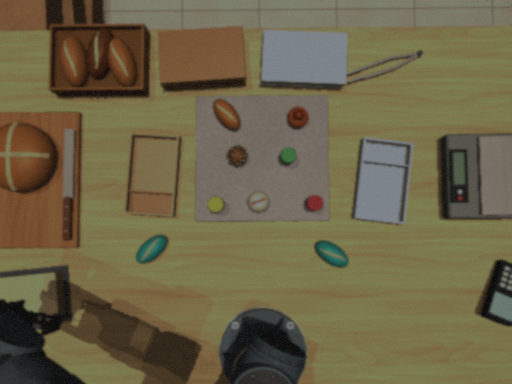

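View pics/side0.png

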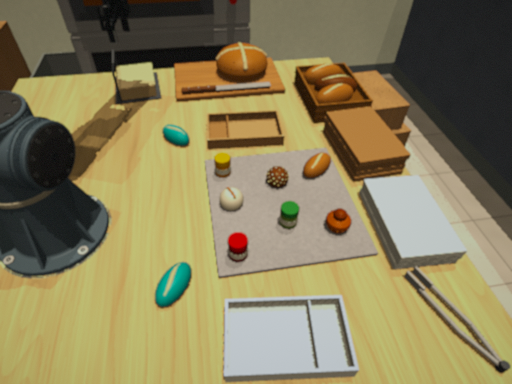

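The top view shows the grey board with honey jar (216,205), seeded roll (237,155), brioche (297,117), long roll (227,114), jam jar (314,203), pistachio jar (288,156) and plain roll (259,202). The kraft box is at (154,176) with its jar bay nearest the robot. The white box is at (383,181) with its jar bay on the far side. The side view agrees.

```bash
cat > loc.py <<'E'
import numpy as np,cv2
def cloud(d):
    T=np.linalg.inv(d["camera_from_world"]);D=d["depth"];v,u=np.mgrid[:D.shape[0],:D.shape[1]]
    P=np.stack([(u-d["cx"])*D/d["fx"],(v-d["cy"])*D/d["fy"],D],-1)
    return P@T[:3,:3].T+T[:3,3]
E
python3 - <<'E'
import numpy as np,cv2
from loc import cloud
d=np.load("top0.npz");W=cloud(d);Z=W[...,2]
print("table z",np.median(Z[225:260,190:290]),"board",np.median(Z[165:185,255:275]), "noise",Z[165:185,255:275].std())
px=dict(honey=(216,205),seeded=(237,155),brioche=(297,117),long=(227,114),jam=(314,203),pist=(288,156),plain=(259,202))
m=((Z>0.028)&(Z<0.1)).astype(np.uint8); n,L=cv2.connectedComponents(m)
for k,(u,v) in px.items():
    l=L[v,u]; s=(L==l)&(l>0); p=W[s]; rc=cv2.minAreaRect(p[:,:2].astype(np.float32)*1000)
    print(k,s.sum(),"rect",np.round(rc[0],1),np.round(rc[1],1),round(rc[2],1),"mean",np.round(p.mean(0)*1000,1),"zmax",np.round(np.percentile(p[:,2],95)*1000,1))
for k,(u0,u1) in dict(kraft=(115,192),white=(345,425)).items():
    s=np.zeros_like(m,bool); s[120:235,u0:u1]=True; s&=(Z>0.022)&(Z<0.06); p=W[s]
    rc=cv2.minAreaRect(p[:,:2].astype(np.float32)*1000); b=cv2.boxPoints(rc)
    print(k,s.sum(),np.round(rc[0],1),np.round(rc[1],1),rc[2],np.round(b).tolist(),"z",np.percentile(p[:,2],[10,50,90]))
    im=np.zeros(m.shape,np.uint8); im[s]=255; cv2.imwrite(f"pics/m_{k}.png",im[115:240,u0:u1])
E
```

```text
table z 0.00047730133087819926 board 0.012432722001968433 noise 0.09045681945083532
honey 212 rect [423.7 126.9] [43.  43.3] 44.0 mean [423.1 126.   67.9] zmax 74.0
seeded 363 rect [565.6  68.3] [60.5 60.3] 1.1 mean [562.6  68.4  49.3] zmax 59.2
brioche 348 rect [ 673.4 -106.6] [58.3 57.3] 89.8 mean [ 671.7 -105.2   51.2] zmax 69.8
long 565 rect [684.4  99.6] [104.8  55.3] 44.6 mean [681.6  98.1  48.1] zmax 57.5
jam 221 rect [ 426.5 -147.4] [43.1 42.9] 46.8 mean [ 425.9 -146.7   68.4] zmax 74.4
pist 220 rect [559.6 -75.9] [42.9 43.3] 27.0 mean [558.5 -75.3  68. ] zmax 74.1
plain 357 rect [432.4   8.4] [60.3 57.3] 89.9 mean [431.3   9.   49.7] zmax 59.2
kraft 754 [512.4 315.5] [143.5 234.6] 86.02367401123047 [[390.0, 252.0], [625.0, 236.0], [634.0, 379.0], [400.0, 395.0]] z [0.02651572 0.03564345 0.03955175]
white 789 [ 491.  -350.1] [144.4 234.7] 82.73616027832031 [[365.0, -407.0], [598.0, -437.0], [617.0, -293.0], [384.0, -264.0]] z [0.02654038 0.03574212 0.03963777]
```

```bash
cat > pp.py <<'E'
import numpy as np
from scipy.spatial.transform import Rotation as R
from cell import r, optics
HI=0.17
BOX=dict(kraft=(.5124,.3155,np.radians(-3.98)),white=(.491,-.3501,np.radians(172.74)))
def quat(psi):
    y=np.array([np.cos(psi),np.sin(psi),0]);z=np.array([0,0,-1.])
    return R.from_matrix(np.c_[np.cross(y,z),y,z]).as_quat()
def go(x,y,z,psi):
    "joint move to above a point, taking the half turn nearest the present joints"
    q0=np.array(r.current_q());best=None
    for a in(psi,psi+np.pi):
        q=r.inverse_kinematics([x,y,z],quat(a))
        if q is not None:
            c=np.abs(np.array(q)-q0).max()
            if best is None or c<best[0]: best=(c,a)
    r.move_to([x,y,z],quat(best[1]))
def lin(z,vel):
    p=np.array(r.current_tool_pos());p[2]=z;r.move_linear(p.tolist(),vel=vel)
def pick(x,y,h,psi,N=45):
    "h: grasp point above the underside of the object"
    r.set_gripper(1.0);go(x,y,HI,psi)
    lin(.012+h+.003,.15);r.set_gripper(0.0,N)
    o=r.current_opening();lin(HI,.15)
    print("picked, opening %.3f -> %.3f"%(o,r.current_opening()),"t",r.current_t())
def place(box,bx,by,h,rel):
    X,Y,a=BOX[box];x=X+bx*np.cos(a)-by*np.sin(a);y=Y+bx*np.sin(a)+by*np.cos(a)
    go(x,y,HI,a+np.pi/2)
    z=.004+h+.003;lin(z+.004,.15);r.sleep(.2)
    f0=r.current_contact_force()[2]
    for k in range(7):                       # feel for the floor
        lin(z+.003-.001*k,.02);f=r.current_contact_force()[2]-f0
        if f>3: break
    print("set down at dz %.1f mm, force %.1f"%(3-k,f),np.round(r.current_tool_pos(),4))
    r.set_gripper(rel);r.sleep(.1);lin(HI,.15);print("t",r.current_t())
E
python3 - <<'E'
from pp import *
pick(.4237,.1265,.032,np.pi/2)
place("kraft",-.083,0,.032,.85)
d=optics.get_image("top");import cv2;cv2.imwrite("pics/top1.png",d["pixels"][90:260,100:430,::-1])
E
```

```text
picked, opening 0.511 -> 0.516 t 4.4583
set down at dz 0.0 mm, force 8.2 [0.4297 0.3209 0.0396]
t 8.975
```

View pics/top1.png

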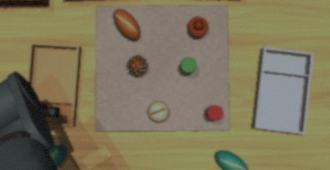

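The honey jar is gone from the board and nothing else has moved. The arm hides the kraft box's jar bay at crop (45,105). Next is the jam jar, then a look with the arm clear of the kraft box.

Run:
```python
from pp import *
import cv2
pick(.4264,-.147,.032,np.pi/2)
d=optics.get_image("top");a=d["pixels"][110:240,110:200]
place("white",-.083,0,.032,.85)
go(.45,.0,.25,np.pi/2)
d=optics.get_image("top");b=d["pixels"][110:240,340:430]
cv2.imwrite("pics/jars.png",cv2.resize(np.hstack([a,b])[:,:,::-1],None,fx=4,fy=4))
```

```text
picked, opening 0.510 -> 0.515 t 13.425
set down at dz 0.0 mm, force 5.8 [ 0.5734 -0.36    0.0396]
t 18.2083
```

View pics/jars.png

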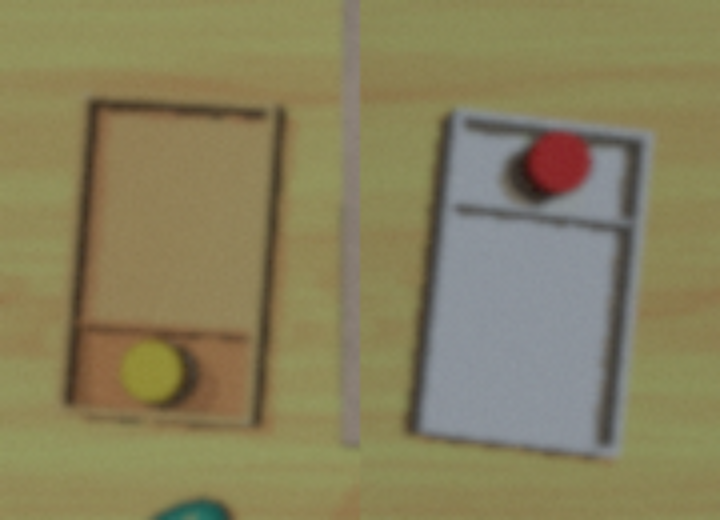

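Both jars stand upright in their narrow bays: the gold lid at (152,373) and the red lid at (558,163). Now the bread.

Run:
```python
from pp import *
import cv2
pick(.5650,.0683,.025,np.pi/2)
place("kraft",-.0055,0,.025,.95)
pick(.6730,-.106,.028,np.pi/2)
place("kraft",.0695,0,.028,.95)
pick(.6840,.099,.024,np.radians(134.6))
place("white",.032,0,.024,.95)
go(.45,.0,.25,np.pi/2)
d=optics.get_image("top");np.savez("top2.npz",**d)
cv2.imwrite("pics/top2.png",cv2.resize(d["pixels"][90:250,110:430,::-1],None,fx=2.4,fy=2.4))
d=optics.get_image("side");cv2.imwrite("pics/side2.png",d["pixels"][:,:,::-1])
```

```text
picked, opening 0.695 -> 0.695 t 23.075
set down at dz 1.0 mm, force 5.6 [0.5077 0.3152 0.0334]
t 27.5833
picked, opening 0.694 -> 0.693 t 31.85
set down at dz 1.0 mm, force 7.6 [0.5827 0.31   0.0368]
t 36.8833
picked, opening 0.654 -> 0.654 t 40.6583
set down at dz 1.0 mm, force 6.6 [ 0.4603 -0.3458  0.0324]
t 46.0167
```

View pics/top2.png

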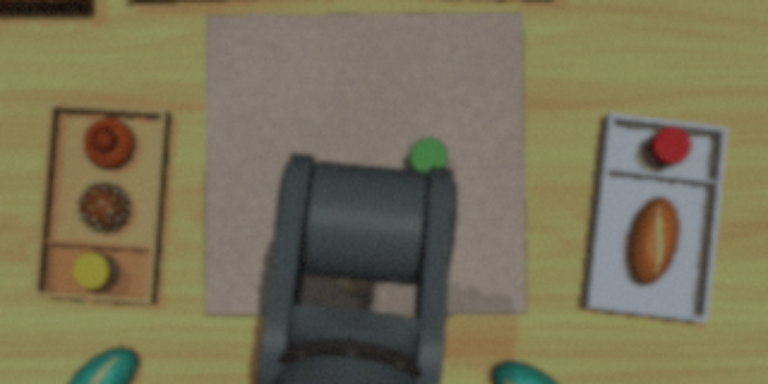

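View pics/side2.png

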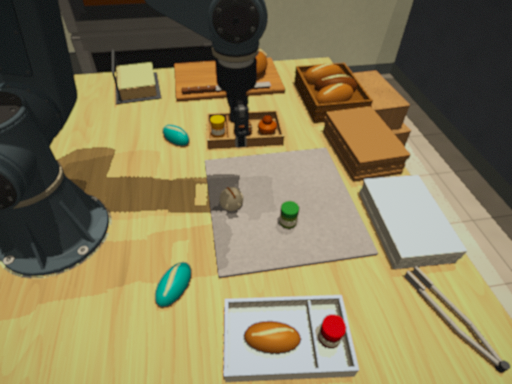

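The pictures show all five items in their boxes. In the top crop the brioche is at (108,142), the seeded roll at (105,207) and the honey jar at (92,270). The jam jar is at (670,146) and the long roll at (655,240). The bread lies flat and apart, and the green jar and plain roll are still in place (side view (289,213) and (231,199)). The gripper is open and clear.

```bash
python3 -c "
from cell import r
print(r.hand_in(), r.current_t())"
```

```text
the job is handed in; nothing more can be done
the job is handed in; nothing more can be done
```

Both breakfast orders are packed and the job is handed in: the jars went in upright first, the bread lies flat side by side, and the green-lidded jar and plain roll were left alone, with the last placement done at about 46 s of the 131 s limit.

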